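# Hold a bisque mug down on the cup rinser's sprung valve

### The job

Rinse the dust out of the terracotta mug before glazing: lift it off the ware board as it stands, mouth down, set it over the star of the bench rinser with the spray nozzle inside its mouth, and press it straight down against the sprung star until the valve is fully down on its stop. Press firmly but do not slam or force it, for bisque chips, and leave the other ware, the jar, the brush and the sponge where they are. Finish while holding: the program ends with the robot still keeping the mug pressed fully down.

Things in the scene. Friction and masses are not known exactly. Their poses are not given: they have to be found in the camera images.
- mug: the terracotta (orange-brown) bisque mug, mouth down, the only terracotta piece on the board. Straight round wall, 64 mm outside diameter, 5 mm thick, 80 mm tall, about 0.22 kg, closed foot on top. Origin: centre of its rim, at the bottom; z up through the foot. Its handle, 10 mm thick, 18 to 62 mm below the foot, stands out along its own +x to 60 mm from the axis
- mug_foot (a point): centre of the mug's closed foot, 80 mm above its rim
- board: plywood ware board, 160 x 360 x 18 mm, fixed, long side along its own y; origin under its centre. Three cups stand mouth down on it, 115 mm apart along its y
- rinser: bench cup rinser, fixed: stainless drip tray 160 (its x) x 240 x 28 mm high, valve in the middle, black deck slots, brass water inlet with a blue tap behind, 36 mm high and reaching 138 mm along its +x. Origin: under the tray's centre, on the bench; the valve's axis rises vertically from it. No water is simulated
- star (a point): centre of the black six-armed star on the valve, level with the arms' top faces where the rim sits: 52 mm above the bench when up, 42 mm when fully down. Arms 8 mm wide, 47 mm long, ends turned up 8 mm, leaving a circle 84 mm across free for the rim. A steel nozzle, 13 mm in diameter, stands 17 mm above the arms in the centre and moves with the star
- valve (a joint): travel of the rinser's sprung valve in m: 0 = up, 0.010 = fully down on its hard stop. The spring carries about 6 N before it moves and about 12 N when fully down, so a mug's weight (2 to 3 N) alone does not move it; any more goes into the stop, a collar under the star. Firmly on the stop means some 15 to 30 N; a blow or push over 90 N chips the rim
- buff_mug: a buff bisque mug of the same shape as the terracotta one, mouth down on the board; leave alone
- tumbler: a white bisque tumbler without handle, 64 mm in diameter, 92 mm tall, mouth down on the board; leave alone
- glaze_jar: white jar with a blue lid, 86 mm in diameter, 95 mm tall, at the back of the bench; origin under its centre; leave alone
- sponge: yellow sponge block 70 x 100 x 35 mm at the back of the bench; origin under its centre; leave alone
- bowl: blue bowl, 120 mm in diameter, 50 mm tall, at the back of the bench; origin under its centre; leave alone
- brush: glaze brush, 200 mm long, lying on the bench between the ware board and the rinser; leave alone
Things that resemble listed ones, but are neither listed nor needed, are in the scene too. Of the things shaped like the mug, the terracotta one is meant.

How it is judged:
On the way, in this order (a step that is already met when the one before it is completed fails the run):
1. the terracotta mug has been lifted clear of the ware board (height (world z) of mug above 0.05 m and contact force between mug and board below 0.1 N), for 0.2 s.
2. the mug is over the star and has pressed the valve fully down (value of joint valve above 0.009 m and horizontal distance between mug and star below 0.012 m and z of mug in the frame of star below 0.004 m and angle between mug's own z axis and vertical below 0.08 rad and contact force between mug and rinser above 13 N), for 0.3 s.
At the end, for the whole second after the job is handed in: the robot is still holding the terracotta mug mouth down on the rinser: rim on the star and centred within 12 mm, upright within 0.08 rad, at rest, and the valve pressed at least 9 of its 10 mm, and held on its stop with more than 13 N (all of step 2 and contact force between mug and board below 0.1 N and linear speed of mug below 0.02 m/s and (contact force between mug and the fingers above 2 N or contact force between mug and the arm above 2 N)); the arm keeps its last pose, push and grip.
It fails at once if the mug is slammed or forced: more than 90 N between it and the rinser or the ware board (contact force between mug and rinser above 90 N or contact force between mug and board above 90 N).
It fails at once if other ware, the jar, the brush or the sponge is moved by more than 25 mm or tipped (distance of any of buff_mug, tumbler, glaze_jar, sponge, bowl, brush from where it was at the start of the episode above 0.025 m or angle between any of buff_mug, tumbler, glaze_jar, sponge, bowl's own z axis and vertical above 0.4 rad).
It also fails if it takes over 38 s, if anything falls off the work surface, if the arm or the gripper's body presses on something with over 40 N, if the wrist force passes 120 N, or if a joint passes its speed limit or range.

### The arm

A 6-joint arm with a two-finger parallel gripper is mounted at the origin on the work surface. World frame = base frame: x ahead of the robot, y to its left, z up, the work surface at z = 0. Lengths are in m, angles in rad, forces in N, time in s.
With the tool pointing down it reaches from about 0.25 to 0.8 m from the base axis. Payload 8.5 kg.
Tool frame: the origin (TCP) lies between the finger pads; the fingertips stand bot.tip_extent ahead of it and the grasp point (between the pads) lies 8 mm behind it (bot.tip_extent is the distance from the TCP to the fingertips, in m); z points along the fingers, y is the line along which they close (so a half turn about z gives the same grasp; the last joint's range is limited). The gripper opens to 85 mm and grips with 20 to 120 N. Pads are 22 mm wide; open, the fingers measure 114 mm over their backs; the gripper's body (76 mm by 85 mm) begins 54 mm behind the grasp point. The pads swing forward as they close: fully open they stand 13 mm farther back than shut.
Start: joints at [1.236, 0.238, -0.013, 1.319, 0, 1.571], TCP at [0.172, 0.496, 0.242] pointing down, gripper open.
Joint ranges: [-2.66, 2.66], [-1.03, 1.9], [-1.14, 1.46], [-1.82, 2.27], [-1.45, 1.34], [-3.14, 3.14]. Speed limits (rad/s): [2.22, 2.22, 2.79, 3.14, 3.14, 3.14].

### API

Orientations are given as a unit quaternion [w, x, y, z].
In Python, from bench import read_state, eyes, bot gives the robot as it stands.
- The arm moves only by the shell command python3 -m crank 'ROWS' [FORCE]. ROWS is JSON, a list that holds one entry, the list of rows, each a list of 7 numbers: the shift along the tool's x, y, z as a fraction of full scale, then the turn, a rotation vector about the tool's x, y, z as a fraction of full scale, then the opening, from -1 (shut) to 1 (fully open). In form: [[[x, y, z, wx, wy, wz, fingers], ...]]. A call has 1 to 12 rows; each row is the pose to reach, as a shift and turn from the pose commanded when the call began, along the tool's axes at that moment; what a row does not reach only later rows make up. Full scale, the value 1, is 200 mm for a shift and 60 degrees for a turn. A row lasts 1/8 s, in which the tool goes at most 62.5 mm and 10.7 degrees, less where a joint would pass 70% of its speed; a pose out of reach is approached as far as the arm can. A call with a number of a shift or a turn outside -1 to 1 is refused whole. A call with a gripper value outside its range is refused whole. The fingers move at their own pace and stop on an object; FORCE is the grip in N (left out, the last holds). Time passes only in rows, so rows that repeat a pose let the fingers close. It gives the time, the measured TCP pose, the force, the opening and the grip force at its end, in the units of the state.
- read_state(): the state, without advancing time (a new reading comes with each control period).
- eyes.grab_frame(name): name is "scene" or "side" or "wrist"; returns a dict with "pixels" (400x640x3 uint8, blue, green, red), "depth" (400x640 float32, m along the optical axis (not along the pixel's ray), 0 where there is no reading), "K" (3x3 intrinsics, pixels), "distortion" ([k1, k2, p1, p2, k3] as OpenCV has them; the pictures are not rectified), "R" (3x3) and "t" (3): a world point X has camera coordinates R X + t. Camera axes: x right, y down, z forward; pixel columns grow to the right and rows downward; lengths in m; the calibration is good to about 2 mm. A picture is of the moment at which its call begins.
- bot.job_done(): hands the job in; it is judged then, once.
The state is a dict: "t": time; "joint_pos": joint angles; "joint_velocities": joint speeds; "joint_torque": joint torques, N m; "tool_pos": TCP position; "tcp_rot": TCP orientation; "ft_force": force on the tool from outside, world axes, zero at the start; "wrist_torque": the same for the moment, N m; "opening": finger opening in m; "gripper_force": force on a finger pad.
Only numpy, scipy, OpenCV 4.12 (cv2) and the standard library are available. Lean on these libraries where they do the work, as an engineer would, in place of code of your own. Each camera call takes 0.05 s, during which the arm holds its last target. There are 200 camera calls.

## Working session

There is one attempt and no reset: what is moved stays moved. The work goes in short steps, Python scripts to look and compute and a shell command to move; the robot and the scene stay as the last step left them, time stands still between calls to the robot, and variables do not carry over. Pictures are saved under pics/ and viewed, at most 10 in all, crops included, and the job is handed in when it is done.

```bash
mkdir -p pics; ls; python3 - <<'E'
from bench import read_state, eyes, bot
import cv2,numpy as np
print(read_state(),bot.tip_extent)
for n in("scene","side"):
    f=eyes.grab_frame(n); cv2.imwrite(f"pics/{n}0.png",f["pixels"]); np.savez(f"pics/{n}0.npz",**f)
    print(n,f["K"],f["distortion"],-f["R"].T@f["t"])
E
```

```text
pics
{'t': 0.0, 'joint_pos': array([ 1.23601236e+00,  2.38750735e-01, -1.42412037e-02,  1.31919235e+00,
        3.78193655e-06,  1.57083821e+00]), 'joint_velocities': array([ 0.00084294, -0.00108224,  0.00066612,  0.00034561,  0.00085479,
        0.00157445]), 'joint_torque': array([-1.53115696e-03, -5.38784194e+01,  3.46436191e+01,  1.86174206e-02,
        1.24739327e-05,  4.85764176e-06]), 'tool_pos': array([0.172367  , 0.49548326, 0.24169845]), 'tcp_rot': array([-1.17475453e-04,  1.66631967e-01,  9.86018918e-01, -6.83969126e-04]), 'ft_force': array([-0.80779673,  0.57176225,  0.707164  ]), 'wrist_torque': array([ 0.03446637, -0.04298943,  0.00764595]), 'gripper_force': 0.0, 'opening': 0.08534121796839712} 0.011
scene [[470.89119875   0.         311.98698513]
 [  0.         470.89119875 203.40764185]
 [  0.           0.           1.        ]] [-0.13872607  0.          0.          0.          0.        ] [ 1.04449243 -0.80687114  0.85113648]
side [[456.07499733   0.         328.02285784]
 [  0.         456.07499733 191.76011033]
 [  0.           0.           1.        ]] [-0.12504202  0.          0.          0.          0.        ] [ 0.00292617 -0.63123318  0.90123046]
```

View pics/scene0.png

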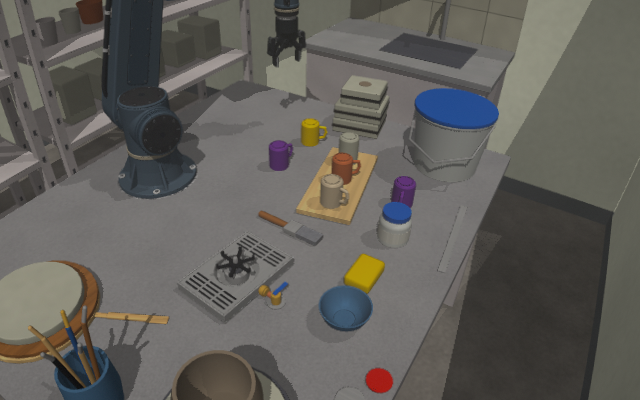

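View pics/side0.png

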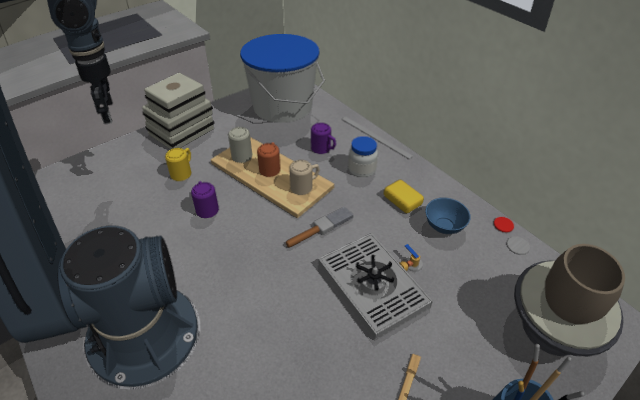

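Candidates (scene picture):
- terracotta mug (343,168), in the middle of the board
- buff mug (331,190)
- tumbler (348,147)
- yellow mug (311,132)
- purple mugs (279,155) and (404,192)
- terracotta pot on the shelf (90,10)

I choose (343,168), the only terracotta piece on the board. Next I measure it and check it in a crop.

```bash
cat > h.py <<'E'
import numpy as np,cv2
def cloud(f):
    h,w=f["depth"].shape
    u,v=np.meshgrid(np.arange(w),np.arange(h))
    p=cv2.undistortPoints(np.stack([u,v],-1).reshape(-1,1,2).astype(float),f["K"],f["distortion"]).reshape(h,w,2)
    z=f["depth"][...,None]
    return (np.concatenate([p*z,z],-1)-f["t"])@f["R"]
def circ(P):
    A=np.c_[2*P[:,:2],np.ones(len(P))]; s=np.linalg.lstsq(A,(P[:,:2]**2).sum(1),rcond=None)[0]
    return s[:2],np.sqrt(s[2]+s[0]**2+s[1]**2)
def fitR(P,r,it=20):
    from scipy.optimize import least_squares
    return least_squares(lambda c:np.hypot(*(P[:,:2]-c).T)-r,P[:,:2].mean(0),loss='soft_l1',f_scale=.001).x
E
python3 - <<'E'
from h import *
for n in("scene","side"):
    f=dict(np.load(f"pics/{n}0.npz")); X=cloud(f); hsv=cv2.cvtColor(f["pixels"],cv2.COLOR_BGR2HSV); H,S,V=cv2.split(hsv)
    box=np.zeros(H.shape,bool)
    if n=="scene": box[140:200,320:375]=1
    else: box[130:190,245:290]=1
    m=box&((H<11)|(H>175))&(S>120)&(f["depth"]>0)&(X[...,2]>.03)
    P=X[m]; zt=np.percentile(P[:,2],97); T=P[P[:,2]>.09]; top=T
    print(n,"mug px",m.sum(),"ztop",zt,"topmean",top.mean(0),(top[:,:2].min(0)+top[:,:2].max(0))/2,np.ptp(top,axis=0)[:2])
    W=P[(P[:,2]<.094)&(P[:,2]>.025)]
    c0=fitR(top,.016) if 0 else (top[:,:2].min(0)+top[:,:2].max(0))/2
    W2=W[np.hypot(*(W[:,:2]-c0).T)<.038]; c=fitR(W2,.032); print(" wall fit",c,len(W2),circ(W2))
    Hd=P[np.hypot(*(P[:,:2]-c).T)>.038]; 
    if len(Hd): d=Hd.mean(0)[:2]-c; print(" handle n",len(Hd),Hd.mean(0),"ang",np.degrees(np.arctan2(d[1],d[0])))
    # board: plywood
    b=(abs(X[...,2]-.018)<.006)&(S>70)&(H>10)&(H<25); k,lab,st,ce=cv2.connectedComponentsWithStats(b.astype(np.uint8)); i=1+st[1:,4].argmax()
    print(" board",cv2.minAreaRect((X[lab==i][:,:2]*1000).astype(np.float32)),X[lab==i][:,2].mean())
    # rinser star
    bx=np.zeros(H.shape,bool)
    if n=="scene": bx[235:290,205:265]=1
    else: bx[245:300,345:405]=1
    s=bx&(V<60)&(X[...,2]>.045)&(X[...,2]<.075); Q=X[s]
    print(" star",len(Q),Q.mean(0),Q.min(0),Q.max(0),cv2.minEnclosingCircle((Q[:,:2]*1000).astype(np.float32)))
    t=(abs(X[...,2]-.028)<.006); k,lab,st,ce=cv2.connectedComponentsWithStats(t.astype(np.uint8)); 
    cand=[j for j in range(1,k) if st[j,4]>400]
    for j in cand: print(" tray?",cv2.minAreaRect((X[lab==j][:,:2]*1000).astype(np.float32)),st[j,4])
f=np.load("pics/scene0.npz")["pixels"];g=np.load("pics/side0.npz")["pixels"]
a=cv2.resize(f[120:220,290:370+20],(400,400));b=cv2.resize(g[110:210,230:330],(400,400))
cv2.imwrite("pics/crop.png",np.hstack([a,b]))
E
```

```text
scene mug px 501 ztop 0.09826908071512049 topmean [0.52128389 0.26239779 0.09541609] [0.5200805  0.26640539] [0.05313866 0.06565307]
 wall fit [0.51675923 0.26951221] 318 (array([0.51996881, 0.26607115]), np.float64(0.028151093393297393))
 handle n 42 [0.55349779 0.29948341 0.06042957] ang 39.207455854514784
 board ((517.6324462890625, 263.84161376953125), (159.96702575683594, 366.3267822265625), 12.497737884521484) 0.016024064789858187
 star 321 [ 0.49296464 -0.21656382  0.05149095] [ 0.44519441 -0.25910108  0.0457408 ] [ 0.53897674 -0.17005899  0.06267575] ((491.3354187011719, -214.41009521484375), 49.62068176269531)
 tray? ((300.6095275878906, 1146.797119140625), (898.8145751953125, 38.89206314086914), 0.6762032508850098) 469
 tray? ((499.7413330078125, -215.68675231933594), (244.69024658203125, 180.73037719726562), 83.1662368774414) 3728
 tray? ((755.6255493164062, -54.06471252441406), (100.97745513916016, 70.27713775634766), 89.30559539794922) 703
 tray? ((210.18495178222656, -468.0425720214844), (82.27279663085938, 260.806396484375), 63.42664337158203) 767
 tray? ((245.98498535
[... 172 characters left out ...]
21] [0.5147689 0.2668825] [0.05833165 0.05952124]
 wall fit [0.51856844 0.2719291 ] 353 (array([0.51649603, 0.26873108]), np.float64(0.028992328190064764))
 board ((515.3068237304688, 264.79205322265625), (162.59127807617188, 364.47314453125), 12.409467697143555) 0.018097547982685046
 star 390 [ 0.48793995 -0.21487734  0.05281735] [ 0.44123935 -0.25854844  0.0456832 ] [ 0.53468968 -0.17212885  0.06594182] ((486.7588806152344, -213.3218231201172), 48.53351593017578)
 tray? ((1527.4359130859375, -52.444671630859375), (20.205936431884766, 723.2159423828125), 0.07905302196741104) 546
 tray? ((497.5332946777344, -214.5467987060547), (243.16070556640625, 179.5771026611328), 83.66569519042969) 4526
```

View pics/crop.png

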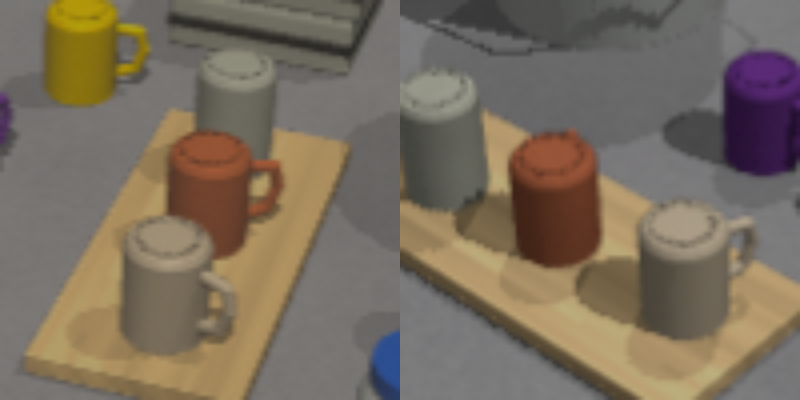

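The left half of the crop has the terracotta mug's foot at about (210,150) with its handle to the right. In the right half it is at (553,155), with the handle just peeking out behind. It is the middle piece on the board, and its fitted foot height of 0.098 m and 64 mm width match the description. The mug is near (0.518, 0.267), and the star is near (0.489, -0.214). The handle points to about 40–50°, so I will close along about -50°.

```bash
cat > d.py <<'E'
import sys,numpy as np
from bench import read_state
from scipy.spatial.transform import Rotation as R
s=read_state(); q=s["tcp_rot"]; r=R.from_quat(np.r_[q[1:],q[0]])
x,y,z,a=map(float,sys.argv[1:5]); a=np.radians(a)
Y=np.array([np.cos(a),np.sin(a),0]);Z=np.array([0,0,-1.]);T=R.from_matrix(np.c_[np.cross(Y,Z),Y,Z])
print("t",s["t"],"pos",s["tool_pos"].round(4),"j",s["joint_pos"].round(2),"F",s["ft_force"].round(1))
print("shift",(r.inv().apply(np.array([x,y,z])-s["tool_pos"])/.2).round(3),"turn",(np.degrees((r.inv()*T).as_rotvec())/60).round(3))
E
python3 -m crank '[[[-0.17,-0.04,0,0,0,0.17,1],[-0.34,-0.08,0,0,0,0.34,1],[-0.5,-0.12,0,0,0,0.5,1],[-0.67,-0.16,0,0,0,0.67,1],[-0.84,-0.2,0,0,0,0.84,1],[-1,-0.25,0,0,0,1,1]]]' 60
python3 d.py 0.518 0.267 0.24 -50
```

```text
t: 0.85
tool_pos: [0.3458, 0.382, 0.2419]
tcp_rot: [0.0, 0.64, 0.769, -0.0]
ft_force: [0.2, 0.9, -0.1]
opening: 0.0855
gripper_force: 0.0
t 0.85 pos [0.3458 0.382  0.2419] j [ 0.84  0.22 -0.04  1.31 -0.    2.22] F [ 0.2  0.9 -0.1]
shift [-0.722  0.742  0.01 ] turn [-0.000e+00  1.000e-03  1.008e+00]
```

```bash
python3 -m crank '[[[-0.12,0.12,0,0,0,0.17,1],[-0.24,0.25,0,0,0,0.34,1],[-0.36,0.37,0,0,0,0.5,1],[-0.48,0.5,0,0,0,0.67,1],[-0.6,0.62,0,0,0,0.84,1],[-0.72,0.74,0,0,0,1,1],[-0.72,0.74,0,0,0,1,1]]]' 
python3 d.py 0.518 0.267 0.24 -50
python3 - <<'E'
from h import *
from bench import eyes
f=eyes.grab_frame("wrist"); np.savez("pics/w1.npz",**f); cv2.imwrite("pics/w1.png",f["pixels"])
X=cloud(f); H,S,V=cv2.split(cv2.cvtColor(f["pixels"],cv2.COLOR_BGR2HSV))
m=((H<11)|(H>175))&(S>120)&(f["depth"]>0)&(X[...,2]>.025)&(X[...,2]<.11)
P=X[m]; T=P[P[:,2]>.088]; print(len(P),len(T))
c=(T[:,:2].min(0)+T[:,:2].max(0))/2; print(c,np.ptp(T,axis=0),cv2.minEnclosingCircle((T[:,:2]*1000).astype(np.float32)))
Hd=P[(np.hypot(*(P[:,:2]-c).T)>.038)&(np.hypot(*(P[:,:2]-c).T)<.065)]
if len(Hd): d=Hd.mean(0)[:2]-c; print(len(Hd),Hd.mean(0),np.degrees(np.arctan2(d[1],d[0])))
E
```

```text
t: 1.72
tool_pos: [0.5187, 0.2679, 0.2414]
tcp_rot: [0.0, 0.938, 0.347, -0.001]
ft_force: [-0.3, 0.8, 0.4]
opening: 0.0854
gripper_force: 0.0
t 1.725 pos [0.5187 0.2679 0.2414] j [ 0.48  0.34  0.13  1.36 -0.    2.91] F [-0.3  0.8  0.4]
shift [-0.005  0.001  0.007] turn [0.    0.001 0.01 ]
3044 2734
[0.51938023 0.27204568] [0.06171569 0.06120483 0.0127594 ] ((519.4181518554688, 272.27435302734375), 30.913715362548828)
149 [0.5545234  0.30423812 0.07992923] 42.490836808293224
```

View pics/w1.png

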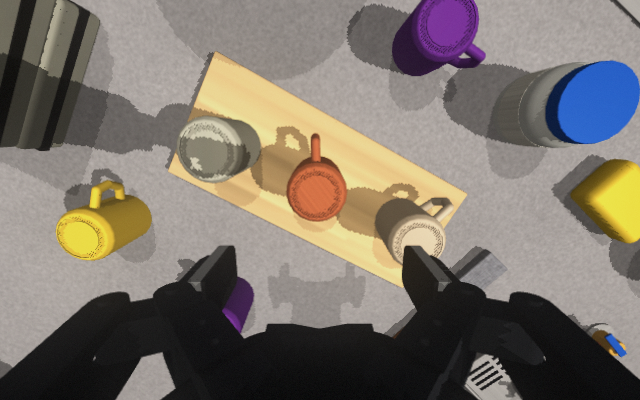

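The wrist picture shows the mug's foot at (317,192) under the gripper, with its handle at (315,145). That is square to the closing line, and both finger lanes are clear of the tumbler (205,148) and the buff mug (415,240). Descend and grip.

```bash
python3 -m crank '[[[0.01,-0.01,0.15,0,0,0,1],[0.01,-0.01,0.3,0,0,0,1],[0.01,-0.01,0.45,0,0,0,1],[0.01,-0.01,0.6,0,0,0,1],[0.01,-0.01,0.7,0,0,0,1],[0.01,-0.01,0.8,0,0,0,1],[0.01,-0.01,0.88,0,0,0,1],[0.01,-0.01,0.88,0,0,0,1]]]' 
python3 d.py 0.5185 0.271 0.065 -50
python3 -m crank '[[[0,0,0,0,0,0,-1],[0,0,0,0,0,0,-1],[0,0,0,0,0,0,-1],[0,0,0,0,0,0,-1],[0,0,0,0,0,0,-1],[0,0,0,0,0,0,-1],[0,0,0,0,0,0,-1],[0,0,0,0,0,0,-1]]]' 70
```

```text
t: 2.78
tool_pos: [0.5163, 0.272, 0.0653]
tcp_rot: [0.0, 0.937, 0.349, -0.001]
ft_force: [0.4, -1.4, -0.1]
opening: 0.0851
gripper_force: 0.0
t 2.775 pos [0.5163 0.272  0.0653] j [ 0.48  0.45 -0.17  0.95 -0.    2.91] F [ 0.4 -1.4 -0.1]
shift [0.005 0.011 0.001] turn [-0.     0.002  0.015]
t: 3.78
tool_pos: [0.5181, 0.2724, 0.0678]
tcp_rot: [-0.0, 0.937, 0.349, 0.001]
ft_force: [-1.7, 0.5, 5.6]
opening: 0.0632
gripper_force: 77.2
```

```bash
python3 -m crank '[[[0,0,-0.05,0,0,0,-1],[0,0,-0.15,0,0,0,-1],[0,0,-0.28,0,0,0,-1],[0,0,-0.41,0,0,0,-1],[0,0,-0.54,0,0,0,-1],[0,0,-0.66,0,0,0,-1],[0,0,-0.75,0,0,0,-1],[0,0,-0.75,0,0,0,-1]]]' 
python3 d.py 0.489 -0.214 0.21 -100
python3 - <<'E'
from h import *
from bench import eyes
f=eyes.grab_frame("side");cv2.imwrite("pics/s2.png",cv2.resize(f["pixels"][60:260,150:400],(750,600)))
for n in("scene","side"):
    f=eyes.grab_frame(n);X=cloud(f); H,S,V=cv2.split(cv2.cvtColor(f["pixels"],cv2.COLOR_BGR2HSV))
    m=((H<11)|(H>175))&(S>120)&(f["depth"]>0)&(np.hypot(X[...,0]-.518,X[...,1]-.271)<.07)&(X[...,2]>.1)&(X[...,2]<.3)
    P=X[m];W=P[np.hypot(*(P[:,:2]-[.518,.271]).T)<.037]; 
    print(n,len(W),"zmin/max",np.percentile(W[:,2],[1,99]),"fit",fitR(W,.032))
E
```

```text
t: 4.78
tool_pos: [0.5182, 0.2723, 0.2182]
tcp_rot: [-0.0, 0.937, 0.349, 0.002]
ft_force: [0.4, -0.8, -3.3]
opening: 0.0629
gripper_force: 77.2
t 4.775 pos [0.5182 0.2723 0.2182] j [ 0.48  0.35  0.08  1.3  -0.    2.91] F [ 0.4 -0.8 -3.3]
shift [-1.7    1.745  0.037] turn [-0.001 -0.003  0.847]
scene 446 zmin/max [0.16736039 0.24777996] fit [0.51689604 0.27122407]
side 730 zmin/max [0.16960426 0.24781129] fit [0.51673931 0.27165022]
```

View pics/s2.png

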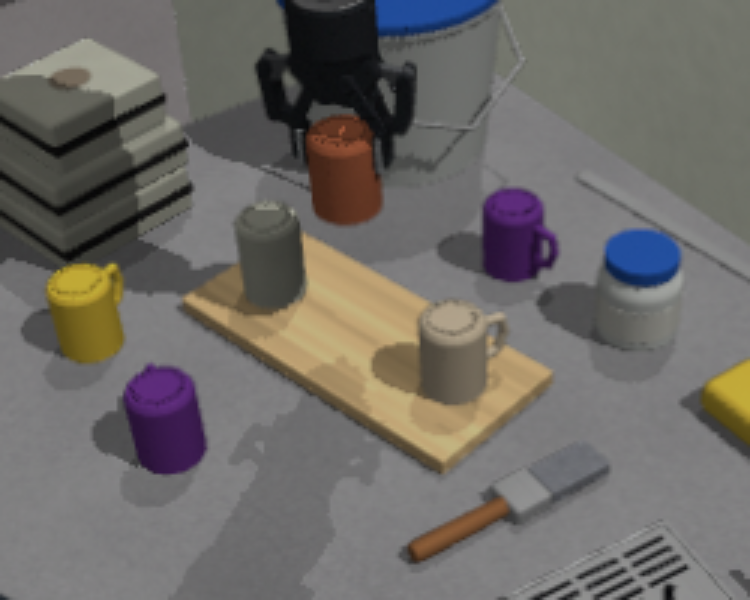

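The mug hangs upright in the gripper, foot at crop (343,135), and the tumbler and buff mug are undisturbed. The rim is 50 mm below the TCP. Carry it toward the rinser without turning, stopping short so the wrist camera can see the star.

```bash
python3 -m crank '[[[-0.06,0.05,-0.05,0,0,0,-1],[-0.17,0.15,-0.1,0,0,0,-1],[-0.3,0.27,-0.15,0,0,0,-1],[-0.45,0.4,-0.15,0,0,0,-1],[-0.6,0.53,-0.15,0,0,0,-1],[-0.75,0.66,-0.15,0,0,0,-1],[-0.88,0.78,-0.15,0,0,0,-1],[-1,0.88,-0.15,0,0,0,-1]]]'
python3 -m crank '[[[-0.13,0.11,0,0,0,0,-1],[-0.27,0.24,0,0,0,0,-1],[-0.41,0.36,0,0,0,0,-1],[-0.55,0.48,0,0,0,0,-1],[-0.69,0.61,0,0,0,0,-1],[-0.82,0.72,0,0,0,0,-1],[-0.93,0.82,0,0,0,0,-1],[-1,0.88,0,0,0,0,-1],[-1,0.88,0,0,0,0,-1],[-1,0.88,0,0,0,0,-1]]]'
python3 d.py 0.489 -0.214 0.13 -50
python3 - <<'E'
from h import *
from bench import eyes
f=eyes.grab_frame("wrist"); np.savez("pics/w3.npz",**f); cv2.imwrite("pics/w3.png",f["pixels"])
X=cloud(f); H,S,V=cv2.split(cv2.cvtColor(f["pixels"],cv2.COLOR_BGR2HSV))
s=(np.hypot(X[...,0]-.489,X[...,1]+.214)<.07)&(X[...,2]>.045)&(X[...,2]<.08)
for nm,k in(("dark",s&(V<60)),("all",s)):
    Q=X[k]; print(nm,len(Q)); 
    if len(Q)>5: print(Q.mean(0),Q.min(0),Q.max(0),cv2.minEnclosingCircle((Q[:,:2]*1000).astype(np.float32)))
n=X[s&(X[...,2]>.06)&(np.hypot(X[...,0]-.489,X[...,1]+.214)<.02)]
print("nozzle",len(n),n.mean(0) if len(n) else 0,n.min(0) if len(n) else 0,n.max(0) if len(n) else 0)
E
```

```text
t: 5.92
tool_pos: [0.4803, 0.0062, 0.2465]
tcp_rot: [0.0, 0.937, 0.348, -0.0]
ft_force: [1.1, -0.4, -2.7]
opening: 0.0634
gripper_force: 77.3
t: 7.18
tool_pos: [0.4447, -0.2553, 0.2464]
tcp_rot: [-0.0, 0.937, 0.349, -0.0]
ft_force: [-0.7, -0.3, -2.6]
opening: 0.0631
gripper_force: 77.3
t 7.175 pos [ 0.4447 -0.2553  0.2464] j [-0.52  0.22 -0.03  1.32  0.    1.91] F [-0.7 -0.3 -2.6]
shift [ 0.303 -0.011  0.582] turn [-0.    -0.     0.014]
dark 1195
[ 0.49455013 -0.20866587  0.05357013] [ 0.4458689  -0.25564421  0.04987648] [ 0.53675352 -0.17025366  0.06182798] ((490.673828125, -212.84402465820312), 46.206058502197266)
all 1622
[ 0.49442943 -0.20979051  0.05453797] [ 0.44457573 -0.25725157  0.04928195] [ 0.53759242 -0.16964761  0.07021968] ((491.3647766113281, -213.1376495361328), 47.150028228759766)
nozzle 108 [ 0.49124484 -0.21350651  0.06697501] [ 0.48531953 -0.21942179  0.06295329] [ 0.49706092 -0.20763641  0.07021968]
```

View pics/w3.png

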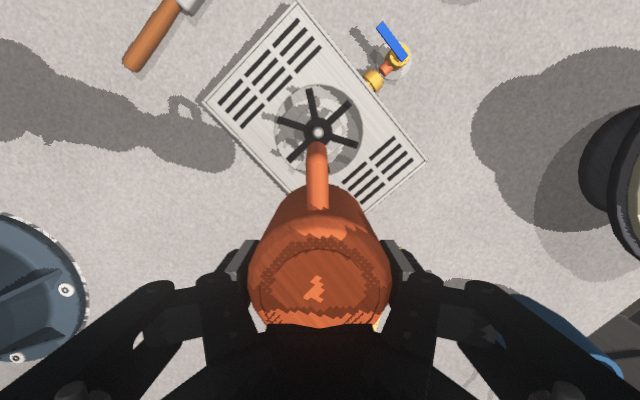

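The wrist picture shows the star's nozzle at (318,131), measured at (0.491, -0.2135, 0.069), which matches its 69 mm height. The mug sits straight in the fingers. Move over it with the rim at about 0.08 m.

```bash
python3 -m crank '[[[0.1,0,0,0,0,0,-1],[0.22,-0.01,0,0,0,0,-1],[0.315,-0.01,0,0,0,0,-1],[0.315,-0.01,0.1,0,0,0,-1],[0.315,-0.01,0.22,0,0,0,-1],[0.315,-0.01,0.36,0,0,0,-1],[0.315,-0.01,0.48,0,0,0,-1],[0.315,-0.01,0.55,0,0,0,-1],[0.315,-0.01,0.58,0,0,0,-1],[0.315,-0.01,0.58,0,0,0,-1],[0.315,-0.01,0.58,0,0,0,-1]]]'
python3 d.py 0.4915 -0.213 0.1 -50
python3 - <<'E'
from h import *
from bench import eyes
ims=[]
for n,(r,c) in(("scene",(190,185)),("side",(180,310))):
    f=eyes.grab_frame(n);X=cloud(f); H,S,V=cv2.split(cv2.cvtColor(f["pixels"],cv2.COLOR_BGR2HSV))
    ims.append(cv2.resize(f["pixels"][r:r+120,c:c+120],(400,400)))
    m=((H<11)|(H>175))&(S>120)&(f["depth"]>0)&(X[...,2]>.07)&(X[...,2]<.17)
    P=X[m];W=P[np.hypot(*(P[:,:2]-[.491,-.2135]).T)<.037]; 
    print(n,len(W),"z",np.percentile(W[:,2],[1,99]),"fit",fitR(W,.032))
cv2.imwrite("pics/a4.png",np.hstack(ims))
E
```

```text
t: 8.6
tool_pos: [0.4918, -0.2133, 0.1311]
tcp_rot: [0.0, 0.937, 0.349, 0.0]
ft_force: [0.6, -0.2, -2.0]
opening: 0.0632
gripper_force: 77.3
t 8.6 pos [ 0.4918 -0.2133  0.1311] j [-0.41  0.32 -0.2   1.05 -0.    2.02] F [ 0.6 -0.2 -2. ]
shift [-0.    -0.002  0.156] turn [ 0.001 -0.     0.014]
scene 645 z [0.08310084 0.16171136] fit [ 0.49183293 -0.21473357]
side 1051 z [0.08463809 0.1639412 ] fit [ 0.49094028 -0.21255955]
```

View pics/a4.png

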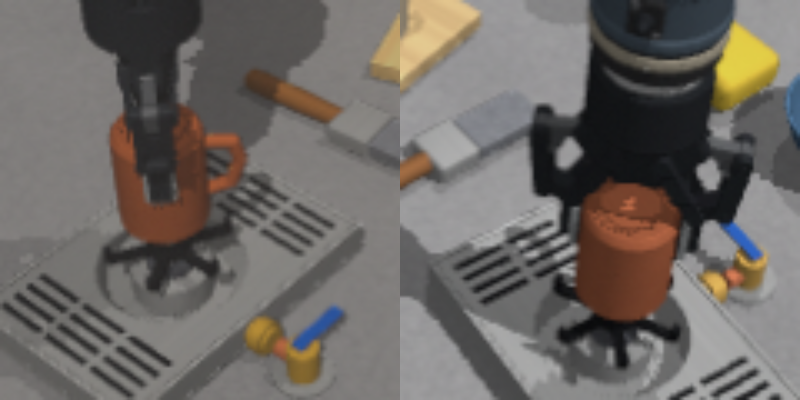

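Both views show the mug upright directly above the star, at (165,185) and (630,245). The fitted centre (0.4914, -0.2136) is within 1 mm of the star. Lower slowly.

```bash
python3 -m crank '[[[0,0,0.03,0,0,0,-1],[0,0,0.06,0,0,0,-1],[0,0,0.09,0,0,0,-1],[0,0,0.11,0,0,0,-1],[0,0,0.125,0,0,0,-1],[0,0,0.135,0,0,0,-1],[0,0,0.145,0,0,0,-1],[0,0,0.155,0,0,0,-1],[0,0,0.16,0,0,0,-1],[0,0,0.16,0,0,0,-1]]]'
```

```text
t: 9.95
tool_pos: [0.4914, -0.2132, 0.0987]
tcp_rot: [0.0, 0.937, 0.349, 0.0]
ft_force: [-1.4, 1.2, 4.7]
opening: 0.0634
gripper_force: 78.0
```

```bash
python3 -m crank '[[[0,0,0.005,0,0,0,-1],[0,0,0.01,0,0,0,-1],[0,0,0.015,0,0,0,-1],[0,0,0.02,0,0,0,-1],[0,0,0.025,0,0,0,-1],[0,0,0.03,0,0,0,-1],[0,0,0.035,0,0,0,-1],[0,0,0.04,0,0,0,-1],[0,0,0.04,0,0,0,-1]]]' 90
```

```text
t: 11.08
tool_pos: [0.4915, -0.2132, 0.0918]
tcp_rot: [0.0, 0.937, 0.349, 0.001]
ft_force: [-5.8, 2.0, 17.9]
opening: 0.0633
gripper_force: 98.1
```

```bash
python3 -m crank '[[[0,0,0.003,0,0,0,-1],[0,0,0.005,0,0,0,-1],[0,0,0.005,0,0,0,-1]]]'
python3 - <<'E'
from h import *
from bench import eyes
ims=[]
for n,(r,c) in(("scene",(190,185)),("side",(180,310))):
    f=eyes.grab_frame(n);X=cloud(f); H,S,V=cv2.split(cv2.cvtColor(f["pixels"],cv2.COLOR_BGR2HSV))
    ims.append(cv2.resize(f["pixels"][r:r+120,c:c+120],(400,400)))
    d=np.hypot(X[...,0]-.491,X[...,1]+.2135)
    m=((H<11)|(H>175))&(S>120)&(f["depth"]>0)&(X[...,2]>.035)&(X[...,2]<.17)&(d<.037)
    W=X[m]; Q=X[(V<60)&(d<.049)&(d>.034)&(X[...,2]>.033)&(X[...,2]<.07)]
    print(n,len(W),"z",np.percentile(W[:,2],[1,99]),"fit",fitR(W,.032),"star z",np.percentile(Q[:,2],[10,50,90,98]))
    lo=W[W[:,2]<.07];hi=W[(W[:,2]>.075)&(W[:,2]<.11)];print(" tilt",(fitR(hi,.032)-fitR(lo,.032)))
    g=dict(np.load(f"pics/{n}0.npz"));X=cloud(g);V=g["pixels"].max(2);d=np.hypot(X[...,0]-.491,X[...,1]+.2135)
    Q=X[(V<60)&(d<.049)&(d>.034)&(X[...,2]>.033)&(X[...,2]<.07)];print(" star z at start",np.percentile(Q[:,2],[10,50,90,98]))
cv2.imwrite("pics/a5.png",np.hstack(ims))
E
```

```text
t: 11.45
tool_pos: [0.4915, -0.2132, 0.0917]
tcp_rot: [0.001, 0.937, 0.349, 0.001]
ft_force: [-9.0, 3.6, 27.2]
opening: 0.0628
gripper_force: 99.0
scene 600 z [0.04253018 0.12284938] fit [ 0.49138106 -0.21415901] star z [0.03837434 0.04194307 0.04867393 0.05006353]
 tilt [ 0.00052319 -0.0011409 ]
 star z at start [0.04802513 0.05155788 0.05842883 0.059506  ]
side 974 z [0.04592194 0.12464305] fit [ 0.49049362 -0.2125253 ] star z [0.03945777 0.04300393 0.04957467 0.05175674]
 tilt [7.60335587e-05 3.74048511e-04]
 star z at start [0.04819039 0.05269618 0.05970171 0.06073563]
```

View pics/a5.png

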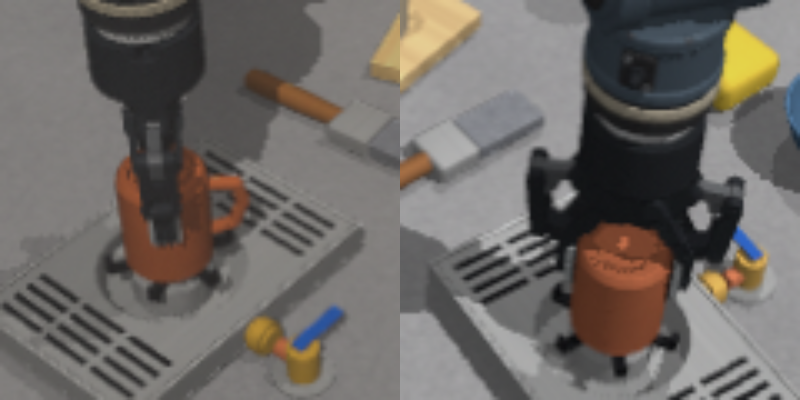

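Both views show the mug upright with its rim on the star, at (165,215) and (617,290). The star has dropped about 9.5–10 mm, and the force rises steeply with no further travel, so the valve is on its stop. Hold briefly to confirm the push is steady.

```bash
python3 -m crank '[[[0,0,0,0,0,0,-1],[0,0,0,0,0,0,-1],[0,0,0,0,0,0,-1],[0,0,0,0,0,0,-1],[0,0,0,0,0,0,-1],[0,0,0,0,0,0,-1],[0,0,0,0,0,0,-1],[0,0,0,0,0,0,-1]]]'
```

```text
t: 12.55
tool_pos: [0.4915, -0.2131, 0.0917]
tcp_rot: [0.001, 0.937, 0.349, 0.001]
ft_force: [-8.0, 3.3, 28.0]
opening: 0.0626
gripper_force: 99.0
```

Steady at about 28 N on the wrist.

```bash
python3 -c "
from bench import bot
print(bot.job_done())"
```

```text
the job is handed in; nothing more can be done
None
```

I handed the job in with the robot holding the terracotta mug mouth down on the rinser star, valve on its stop at a steady push of about 28 N and centred to about 1 mm; the hand-in returned no verdict.

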